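# Close the kit box under the bench lamp

## Task

The long wooden kit box under the bar lamp has been left open. Slide its lid along its grooves, past the small springy ridge near the end, until it is fully home against the end wall, then let go of it. Do not bump the lamp, and leave the jars, the sanding block and the model on its wood block where they stand.

Things in the scene. Friction and masses are not known exactly. Their poses are not given: they have to be found in the camera images.
- box: Fixed pale-wood box, 300 (x) x 110 (y) x 58.5 mm high, origin at centre of underside, z up; +y points away from the robot (within 25 deg). +x half: open well; -x half: deck. The lid closes towards +x; shut, its origin is at x 68, y 0, z 46 here. Grooves along x: ledges at z 46, lips over the lid z 53.5-58.5, lip inner edges y +-36; play 1.5 mm sideways and in height. Ends: inner faces x +-138.
- box_end (a point): Middle of the box's +x end wall's inner face, at the lid's underside (box frame x 138, y 0, z 46 mm): the lid's leading edge touches the wall there when fully home.
- ridge_top (a point): Crest of the round springy wooden ridge (52 mm long along y, 19 mm before the end wall, rest height z 44.5 mm). It meets the rib under the lid over the lid's last 12 mm of travel: pushing past takes roughly 5 to 15 N, then the last 5 mm go easily and the ridge keeps the lid shut.
- lid: Loose brown wooden lid captive in the grooves, 140 (x) x 84 (y) x 6 mm, about 0.12 kg; origin at the centre of the plate's underside, x = closing direction, z up. A darker wooden pull block 20 (x) x 36 (y) x 30 tall stands on its middle (z 6 to 36). Below, 58 mm ahead of the origin, a round cross rib hangs 4 mm. Starts 53 to 113 mm short of shut.
- lamp: Fixed aluminium bar lamp over the box; origin on the table midway between its two posts, axes as the box's, 32.5 mm to the box's +y side. Bar 420 (x) x 45 (y) mm, z 148 to 176; posts radius 8 at x +-195, feet radius 28. Its robot-side edge is 10 mm past the box's centre line: a vertical gripper on the pull block hits it; one leaning back 30-45 deg to the robot side (box -y) clears it.
- lid_grip (a point): Centre of the top face of the lid's pull block: 36 mm above the lid's origin (82 mm above the table).
- jar_a: Bystander: loose glass paint jar, radius 26, 75 high, origin at the centre of its underside.
- jar_b: Bystander: loose glass paint jar, radius 26, 75 high, origin at the centre of its underside.
- model: Bystander: grey model jet on a loose wood block 60 x 180 x 45, about 100 high in all, origin at the centre of its underside.
- sander: Bystander: loose cork sanding block 35 x 110 x 25, origin at the centre of its underside.

How it is judged (in metres and radians):
At the end, for the whole second after the job is handed in: The lid is past the ridge, within 3.5 mm of the +x end wall, still flat in its grooves (height within about 4 mm, turned less than 0.06 rad) and at rest (x of lid in the frame of box above 0.0645 m and z of lid in the frame of box between 0.043 and 0.05 m and angle between the x axis of lid and the x axis of box, either way round below 0.06 rad and linear speed of lid below 0.01 m/s); the robot touches nothing.
It fails at once if the lamp is bumped (more than 4 N) (contact force between lamp and the arm above 4 N or contact force between lamp and the fingers above 4 N).
It fails at once if a bystander is shifted more than 25 mm (distance of any of jar_a, jar_b, model, sander from where it was at the start of the episode above 0.025 m).
It also fails if it takes over 40 s, if anything falls off the work surface, if the arm or the gripper's body presses on something with over 40 N, if the wrist force passes 120 N, or if a joint passes its speed limit or range.

## Robot

A 7-joint arm with a two-finger parallel gripper is mounted at the origin on the work surface. World frame = base frame: x ahead of the robot, y to its left, z up, the work surface at z = 0. Lengths are in mm, angles in rad, forces in N, time in s.
With the tool pointing down it reaches from about 425 to 875 mm from the base axis. Payload 4.7 kg.
Tool frame: the origin (TCP) lies between the finger pads; the fingertips stand 8 mm ahead of it and the grasp point (between the pads) lies 11 mm behind it (env.tips_ahead is the distance from the TCP to the fingertips, in mm); z points along the fingers, y is the line along which they close (so a half turn about z gives the same grasp; the last joint's range is limited). The gripper opens to 85 mm and grips with 20 to 120 N. Pads are 22 mm wide; open, the fingers measure 114 mm over their backs; the gripper's body (76 mm by 85 mm) begins 54 mm behind the grasp point. The pads swing forward as they close: fully open they stand 13 mm farther back than shut.
Start: joints at [-1.294, 0.321, -0.07, 1.45, 0.023, 1.371, -0.057], TCP at [168.886, 627.695, 239.349] pointing down, gripper open.
Joint ranges: [-2.86, 2.86], [-0.3, 2.09], [-1.38, 1.24], [0.06, 2.45], [-1.56, 4.7], [0.09, 2.05], [-2.69, 2.69]. Speed limits (rad/s): [2.57, 2.57, 3.14, 3.14, 3.14, 3.14, 3.14].

## Interface

Orientations are given as a 3x3 rotation matrix whose columns are the frame's x, y, z axes.
In Python, from workcell import env gives the robot as it stands.
- The arm moves only by the tool inch_along, called in YAML: its name, and indented under it one key for each argument. Schema: {"type":"object","properties":{"rows":{"type":"array","items":{"type":"array","items":{"type":"array","items":{"type":"number"},"minItems":6,"maxItems":6},"minItems":1,"maxItems":5},"minItems":1,"maxItems":1},"aperture":{"type":"number"},"squeeze":{"type":"number"},"only":{"type":"string"},"quiet":{"type":"boolean"},"lines":{"type":"string"}},"required":["rows"],"additionalProperties":false}. rows is a list that holds a single list of rows (three levels of brackets), with 1 to 5 rows, each of 6 numbers: dx, dy, dz in cm, then a rotation vector rx, ry, rz in units of 0.2 rad; each row is the pose to reach, as a shift and turn from the pose commanded when the call began, along the tool's axes at that moment; what a row does not reach only later rows make up. A row lasts 1/10 s, in which the tool goes at most 50 mm and 0.15 rad, less where a joint would pass 70% of its speed; a pose out of reach is approached as far as the arm can. aperture is the finger opening in mm, set as the call begins (left out keeps the last). The fingers move at their own pace and stop on an object; squeeze is the grip in N (left out, the last holds). Time passes only in rows, so rows that do not move let the fingers close. The tool returns the time, the measured TCP pose, the force, the opening and the grip force at its end. only (a regular expression) keeps the lines of the reply that match it, lines (a string "A,B") keeps lines A to B, and quiet returns only ok. Input that does not fit is refused with a message, and nothing moves.
- env.get_state(): the state, without advancing time (a new reading comes with each control period).
- env.get_image(name): name is "scene" or "top" or "wrist"; returns the picture (384x512x3 uint8, blue, green, red); there is no depth.
- env.camera_model(name): a dict with "fx", "fy", "cx", "cy" (pixels), "distortion" ([k1, k2, p1, p2, k3] as OpenCV has them; the pictures are not rectified), "rvec" (rotation vector, rad) and "tvec" (3), from world to camera coordinates, as OpenCV has them. Camera axes: x right, y down, z forward; pixel columns grow to the right and rows downward; lengths in mm; the calibration is good to about 2 mm. A picture is of the moment at which its call begins: read the wrist's pose just before it. camera_model takes no time and is no camera call; for the wrist camera it gives the pose at the moment of the call.
- env.hand_in(): hands the job in; it is judged then, once.
The state is a dict: "time_s": time; "joint_positions": joint angles; "joint_velocities": joint speeds; "effort": joint torques, N m; "tool_pos": TCP position; "ee_rot": TCP orientation; "contact_force": force on the tool from outside, world axes, zero at the start; "ft_torque": the same for the moment, N m; "finger_gap": finger opening in mm; "gripper_force": force on a finger pad.
Only numpy, scipy, OpenCV 4.12 (cv2) and the standard library are available. Lean on these libraries where they do the work, as an engineer would, in place of code of your own. Each camera call takes 0.05 s, during which the arm holds its last target. There are 200 camera calls.

## Working session

There is one attempt and no reset: what is moved stays moved. The work goes in short steps, Python scripts to look and compute and a tool call to move; the robot and the scene stay as the last step left them, time stands still between calls to the robot, and variables do not carry over. Pictures are saved under pics/ and viewed, at most 10 in all, crops included, and the job is handed in when it is done.

```bash
mkdir -p pics; ls
```

Run:
```python
from workcell import env
import cv2
for n in ("scene","top"):
    cv2.imwrite(f"pics/{n}0.png",env.get_image(n))
    m=env.camera_model(n); print({k:[round(float(a),4) for a in __import__('numpy').ravel(v)] for k,v in m.items()})
s=env.get_state();print(s)
```

```text
pics
workcell.py
{'fx': [350.049], 'fy': [350.049], 'cx': [250.3085], 'cy': [189.9496], 'distortion': [-0.0224, 0.0, 0.0, 0.0, 0.0], 'rvec': [1.7308, 1.8299, -0.7206], 'tvec': [40.8163, -333.0033, 1544.9545]}
{'fx': [472.7582], 'fy': [472.7582], 'cx': [258.5024], 'cy': [189.4985], 'distortion': [-0.1456, 0.0, 0.0, 0.0, 0.0], 'rvec': [2.154, -2.1187, 0.1691], 'tvec': [-29.8262, 587.4315, 1393.1457]}
{'time_s': 0.1, 'joint_positions': array([-1.29391071,  0.32176663, -0.07006935,  1.45154688,  0.02258582,
        1.37084045, -0.05688065]), 'joint_velocities': array([ 3.34931470e-05, -2.25081803e-03,  3.55031099e-04, -2.06137732e-03,
        3.51788856e-04, -1.18930877e-03, -4.14836971e-04]), 'effort': array([-5.11130420e-04, -4.94880116e+01, -3.84106664e-01, -3.15208983e+01,
        1.30600948e-02,  7.54951034e-03, -2.39287395e-06]), 'tool_pos': array([168.77761463, 627.20917106, 238.32430075]), 'ee_rot': array([[-9.65677822e-01,  2.59742568e-01, -3.77385022e-04],
       [ 2.59742828e-01,  9.65676268e-01, -1.73427139e-03],
       [-8.60323463e-05, -1.77277047e-03, -9.99998425e-01]]), 'contact_force': array([ 0.68633875, -0.26504905,  0.97764146]), 'ft_torque': array([-0.04722732, -0.02923183,  0.01035167]), 'gripper_force': 0.0, 'finger_gap': 85.53025979418534}
```

View pics/scene0.png

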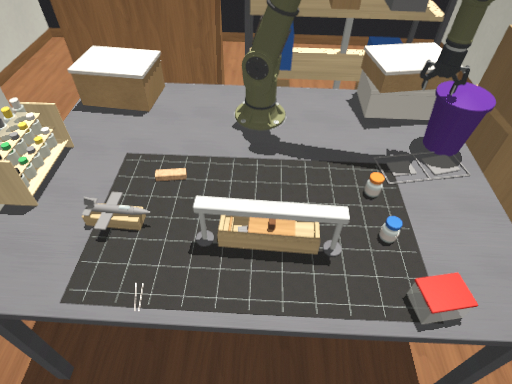

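View pics/top0.png

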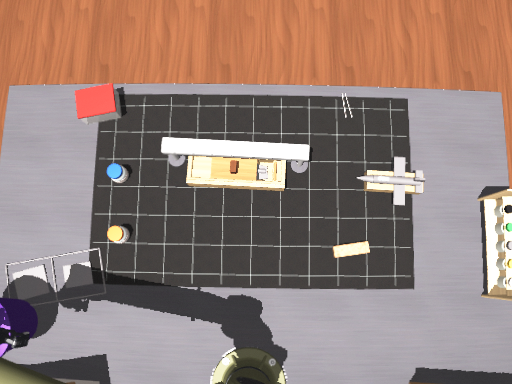

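The scene view shows the box at about (270,233) under the lamp bar, with the robot behind it. In the top view the box spans about (188–286, 152–190), the dark pull block is near (234,167), and the well is on the right. I'll zoom in on both.

Run:
```python
import cv2,numpy as np
a=cv2.imread("pics/top0.png")[130:200,150:320]; b=cv2.imread("pics/scene0.png")[190:260,185:355]
f=lambda i:cv2.resize(i,None,fx=4.5,fy=4,interpolation=cv2.INTER_CUBIC)
cv2.imwrite("pics/z0.png",np.vstack([f(a),f(b)]))
```

```text
(no output)
```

View pics/z0.png

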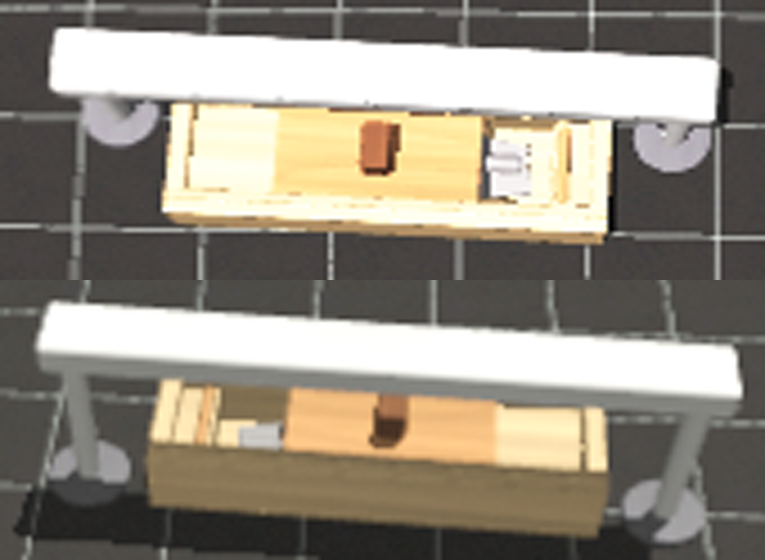

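The crop shows the top view's pull block at pixels (230–236, 160–173) and its front box edge running from (187,182) to (285,189). In the scene view the bar partly hides the block. Next I'll get rough positions by rays.

Create h.py:
```python
from workcell import env
import cv2,numpy as np
from scipy.spatial.transform import Rotation as R
def ray(m,px):
    K=np.array([[m["fx"],0,m["cx"]],[0,m["fy"],m["cy"]],[0,0,1.]])
    p=cv2.undistortPoints(np.array(px,float).reshape(-1,1,2),K,np.array(m["distortion"],float)).reshape(-1,2)
    Rm=cv2.Rodrigues(np.array(m["rvec"],float))[0]; t=np.array(m["tvec"],float).ravel()
    d=np.c_[p,np.ones(len(p))]@Rm; return -Rm.T@t, d/np.linalg.norm(d,axis=1)[:,None]
def plane(m,px,z):
    c,d=ray(m,px); return c+d*((z-c[2])/d[:,2])[:,None]
def meet(rays):
    A=0;b=0
    for c,d in rays:
        P=np.eye(3)-np.outer(d,d);A=A+P;b=b+P@c
    return np.linalg.solve(A,b)
def state():
    s=env.get_state(); return np.array(s["tool_pos"]),np.array(s["ee_rot"]),s
```

Run:
```python
from h import *
np.set_printoptions(precision=1,suppress=True)
m=env.camera_model("top"); cr=lambda u,v:(150+u/4.5,130+v/4)
print(plane(m,[cr(165,207),cr(607,234)],58.5))
print("block",plane(m,[cr(375,144)],82), "lidfront",plane(m,[cr(483,160)],52), "cam",ray(m,[(0,0)])[0])
print("bar edge",plane(m,[cr(52,95),cr(715,122)],148))
s=env.camera_model("scene"); print("scene cam",ray(s,[(0,0)])[0])
p,r,_=state(); w=env.camera_model("wrist"); c,d=ray(w,[(w["cx"],w["cy"])])
print("wrist cam in tool",r.T@(c-p),r.T@d[0],w["fx"])
```

```text
[[606.3 198.7  58.5]
 [590.4 -99.9  58.5]]
block [[652.4  56.4  82. ]] lidfront [[647.4 -15.6  52. ]] cam [ 357.4  -26.  1469.2]
bar edge [[ 671.5  261.1  148. ]
 [ 658.1 -163.5  148. ]]
scene cam [1305.4   19.3  891.7]
wrist cam in tool [  81.4   -0.4 -134.5] [-0.3 -0.   0.9] 291.17495115322737
```

Add to h.py:
```python
def toolrot(bx,tilt):  # bx: box x dir (2), tilt deg back to the robot side
    bx=np.array([bx[0],bx[1],0.]);bx/=np.linalg.norm(bx); by=np.cross([0,0,1],bx); a=np.radians(tilt)
    z=np.sin(a)*by-np.cos(a)*np.array([0,0,1]); x=-np.cos(a)*by-np.sin(a)*np.array([0,0,1])
    return np.c_[x,np.cross(z,x),z]
def delta(P,T):
    p,r,_=state(); return np.round(r.T@(np.array(P)-p),1),np.round(R.from_matrix(r.T@T).as_rotvec(),3)
```

Run:
```python
from h import *
T=toolrot((-.053,-.9986),45); print(T.round(2))
by=np.array([.9986,-.053,0]);g=np.array([652.8,56.5,79])-5*by
P=g-(90-11)*T[:,2]; print(P); print(delta(P,T)); p,r,_=state(); print(r.round(2))
```

```text
[[-0.71  0.05  0.71]
 [ 0.04  1.   -0.04]
 [-0.71  0.   -0.71]]
[592.02407599  59.72563987 134.86143571]
(array([-556.1, -437.9,  104.3]), array([-0.084, -0.783, -0.198]))
[[-0.97  0.26 -0.  ]
 [ 0.26  0.97 -0.  ]
 [-0.   -0.   -1.  ]]
```

The manual's scale: shifts go in cm and turns go in units of 0.2 rad. Converting my numbers, -38 mm is -3.8, -30 mm is -3.

inch_along:
  rows:
    - [[-3.8, -3, 0, 0, 0, 0], [-7.6, -6, 0, 0, 0, 0], [-11.4, -9, 0, 0, 0, 0], [-15.2, -12, 0, 0, 0, 0], [-19, -15, 0, 0, 0, 0]]

```text
time_s: 0.6
tool_pos: [314.2, 431.5, 239.0]
ee_rot: [[-0.966, 0.26, -0.0], [0.26, 0.966, -0.0], [0.0, -0.0, -1.0]]
contact_force: [0.9, 0.6, 0.2]
finger_gap: 85.3
gripper_force: 0.0
```

inch_along:
  rows:
    - [[-3.8, -3, 0, 0, 0, -0.15], [-7.6, -6, 0, 0, 0, -0.35], [-11.4, -9, 0, 0, 0, -0.5], [-15.2, -12, 0, 0, 0, -0.75], [-19, -15, 0, 0, 0, -1]]

```text
time_s: 1.1
tool_pos: [458.6, 237.4, 239.2]
ee_rot: [[-0.998, 0.061, -0.0], [0.061, 0.998, 0.0], [0.0, 0.0, -1.0]]
contact_force: [1.0, 0.8, -0.1]
finger_gap: 85.2
gripper_force: 0.0
```

Run:
```python
from h import *
T=toolrot((-.053,-.9986),45); print(delta([592,59.7,134.9],T))
```

```text
(array([-144. , -169.3,  104.2]), array([-0.003, -0.786, -0.007]))
```

To row units: 5 mm is 0.5, -169 mm is -16.9, -0.65 rad is -3.25.

inch_along:
  rows:
    - [[-2, -3.5, 0, 0, -0.65, 0], [-4, -7, 0.5, 0, -1.3, 0], [-6.5, -10.5, 1.5, 0, -1.95, 0], [-9, -14, 2.5, 0, -2.6, 0], [-11, -16.9, 4, 0, -3.25, 0]]

```text
time_s: 1.6
tool_pos: [558.2, 62.4, 200.7]
ee_rot: [[-0.79, 0.062, 0.61], [0.051, 0.998, -0.036], [-0.611, 0.002, -0.792]]
contact_force: [2.4, -2.3, 0.4]
finger_gap: 85.3
gripper_force: 0.0
```

Run:
```python
from h import *
T=toolrot((-.053,-.9986),45); print(delta([592,59.7,134.9],T))
```

```text
(array([13.3, -0.7, 72.8]), array([-0.005, -0.128, -0.009]))
```

Create snap.py:
```python
from h import *
import sys,pickle
n=sys.argv[1]; env.get_image("wrist"); m=env.camera_model("wrist"); i=env.get_image("wrist")
cv2.imwrite(f"pics/{n}.png",i); pickle.dump(m,open(f"{n}.pkl","wb"))
```

```bash
python3 snap.py w1
```

```text
(no output)
```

inch_along:
  rows:
    - [[1, 0, 2.5, 0, -0.65, 0], [1, 0, 2.5, 0, -0.65, 0]]

```text
time_s: 1.9
tool_pos: [564.4, 63.9, 173.4]
ee_rot: [[-0.708, 0.062, 0.704], [0.045, 0.998, -0.043], [-0.705, 0.001, -0.709]]
contact_force: [0.1, -0.1, 0.7]
finger_gap: 85.5
gripper_force: 0.0
```

```bash
python3 snap.py w2
```

Run:
```python
import cv2,numpy as np
a,b=[cv2.resize(cv2.imread(f"pics/w{k}.png"),(400,300)) for k in(1,2)]
cv2.imwrite("pics/w12.png",np.hstack([a,b]))
```

```text
(no output)
```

View pics/w12.png

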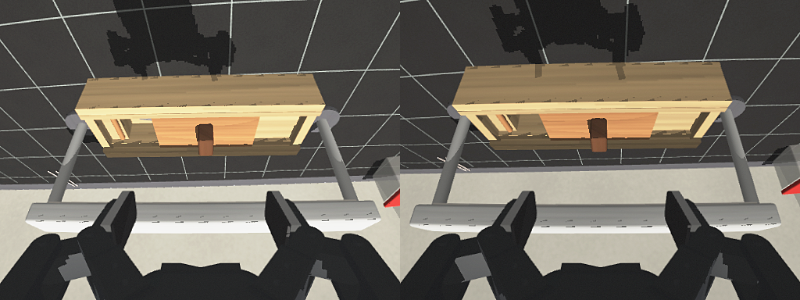

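In both wrist views the picture is inverted: the pull block is at about (205,140) and (198,135) at half scale, with its dark robot-side face above the lit top face, and the bar lies lower. Next I'll mask the block and box edge at full size and triangulate.

Run:
```python
from h import *
import pickle
np.set_printoptions(precision=1,suppress=True)
rs={}
for k in (1,2):
    i=cv2.imread(f"pics/w{k}.png"); m=pickle.load(open(f"w{k}.pkl","rb")); h=cv2.cvtColor(i,cv2.COLOR_BGR2HSV).astype(int)
    x0,y0=(262,188) if k==1 else (253,184)
    print(k,h[y0,x0-20:x0+21:5].tolist()); print(h[y0-45:y0+20:4,x0].tolist())
    brown=((h[...,1]>110)&(h[...,2]>90)&(h[...,2]<190)&((h[...,0]<11))).astype(np.uint8)
    n,l,st,ce=cv2.connectedComponentsWithStats(brown)
    print([ (s.tolist(),c.round(1).tolist()) for s,c in zip(st,ce) if 80<s[4]<5000])
```

Run:
```python
import cv2
a=cv2.imread('pics/w2.png')[70:220,50:440]; cv2.imwrite('pics/z2.png',cv2.resize(a,None,fx=2,fy=3.5,interpolation=cv2.INTER_NEAREST))
```

```text
1 [[15, 102, 100], [14, 101, 101], [17, 100, 102], [12, 133, 153], [11, 138, 151], [11, 130, 149], [11, 130, 126], [20, 87, 112], [20, 84, 112]]
[[26, 66, 249], [22, 89, 240], [13, 141, 226], [15, 134, 238], [7, 87, 50], [10, 118, 82], [12, 118, 78], [12, 118, 78], [12, 119, 86], [11, 111, 62], [11, 136, 152], [11, 136, 152], [11, 134, 152], [10, 134, 147], [14, 110, 123], [15, 15, 66], [23, 16, 65]]
[]
2 [[16, 91, 87], [19, 95, 86], [20, 85, 87], [11, 133, 138], [11, 138, 133], [12, 135, 132], [11, 134, 118], [18, 82, 87], [16, 83, 89]]
[[17, 107, 207], [20, 95, 228], [14, 140, 218], [12, 106, 41], [11, 116, 75], [11, 126, 75], [11, 122, 71], [11, 122, 71], [12, 124, 76], [11, 112, 84], [11, 138, 135], [12, 139, 132], [11, 138, 135], [10, 137, 134], [60, 9, 55], [24, 23, 56], [60, 10, 152]]
[]
```

View pics/z2.png

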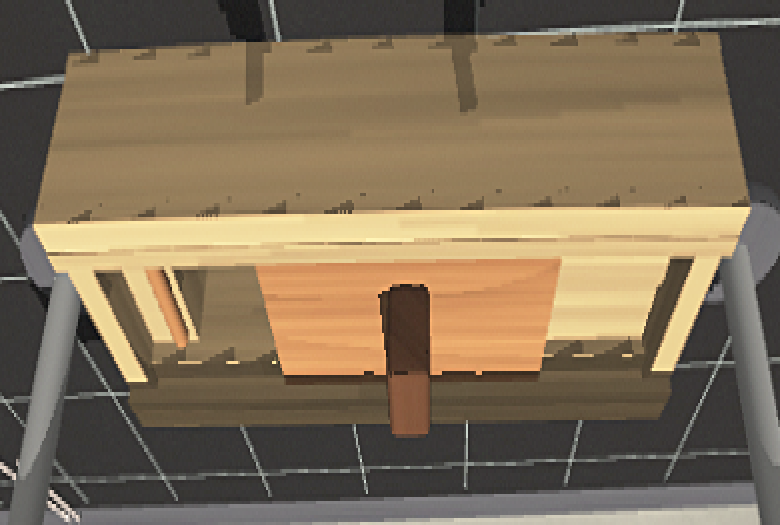

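The crop clearly shows the block's top face at (254,186), the box's robot-side top corners at (68,133) and (424,129), and the ridge on the left, which is the +x end.

Run:
```python
from h import *
import pickle
np.set_printoptions(precision=1,suppress=True)
rr=[];ed=[[],[]]
for k in (1,2):
    i=cv2.imread(f"pics/w{k}.png"); m=pickle.load(open(f"w{k}.pkl","rb"))
    h=cv2.cvtColor(i,cv2.COLOR_BGR2HSV)
    x0,y0=(262,188) if k==1 else (253,184)
    b=cv2.inRange(h,(8,122,100),(14,170,165)); b[:y0-25]=0;b[y0+25:]=0;b[:,:x0-40]=0;b[:,x0+40:]=0
    n,l,st,ce=cv2.connectedComponentsWithStats(b); j=1+st[1:,4].argmax(); print(st[j],ce[j])
    c=cv2.minAreaRect(cv2.findContours((l==j).astype(np.uint8),0,2)[0][0])[0]
    c,d=ray(m,[c]); rr.append((c,d[0])); print("on 82:",plane(m,[ce[j]],82))
    if k==2:
        e=plane(m,[(68,133.4),(424,129.1)],58.5); print("edge",e,np.linalg.norm(e[1]-e[0]))
        g=plane(m,[(50+260/2,70+268/3.5),(50+560/2,70+262/3.5)],52); print("lid edges near front",g)
    # cross-check: reproject into top
t=env.camera_model("top"); c,d=ray(t,[(150+375/4.5,130+144/4)])
print("wrist pair",meet(rr),"with top",meet(rr+[(c,d[0])]), meet([rr[1],(c,d[0])]))
```

```text
[253 179  21  20 369] [263.1 188.5]
on 82: [[649.1  55.7  82. ]]
[244 176  21  18 347] [254.5 184.6]
on 82: [[648.5  56.1  82. ]]
edge [[591.6 -97.3  58.5]
 [603.6 197.8  58.5]] 295.4163338840629
lid edges near front [[626.2 -11.5  52. ]
 [631.5 126.3  52. ]]
wrist pair [651.8  55.5  80.2] with top [652.8  55.8  79.7] [652.8  55.9  79.8]
```

Run:
```python
from h import *
T=toolrot((-.047,-.9986),45)
g=np.array([646,56.2,79]); print(delta(g+11*T[:,2],T))
p,r,_=state(); print(p, (r.T@(np.array([664,48,148])-p)).round(1))
```

```text
(array([  3.7,  -1.1, 135. ]), array([-0.013, -0.01 , -0.008]))
[562.16338499  62.94635061 170.27356779] [-57.6  -8.5  87.7]
```

To row units: 110 mm is 11, 3 mm is 0.3, -0.01 rad is -0.05.

inch_along:
  rows:
    - [[0.2, 0, 3, 0, 0, 0], [0.3, -0.1, 6, -0.05, -0.05, 0], [0.3, -0.1, 9, -0.05, -0.05, -0.05], [0.3, -0.1, 11, -0.05, -0.05, -0.05], [0.3, -0.1, 11, -0.05, -0.05, -0.05]]

```text
time_s: 2.5
tool_pos: [641.5, 56.9, 92.7]
ee_rot: [[-0.703, 0.049, 0.709], [0.032, 0.999, -0.037], [-0.71, -0.003, -0.704]]
contact_force: [0.0, 0.2, 0.0]
finger_gap: 85.5
gripper_force: 0.0
```

```bash
python3 snap.py w3
```

Run:
```python
from h import *
T=toolrot((-.047,-.9986),45)
g=np.array([646,56.2,79]); print(delta(g+11*T[:,2],T))
cv2.imwrite("pics/w3z.png",cv2.resize(cv2.imread("pics/w3.png")[60:384],None,fx=1.5,fy=1.5))
```

```text
(array([ 6.9, -1.1, 25.7]), array([-0.002,  0.006, -0.001]))
```

View pics/w3z.png

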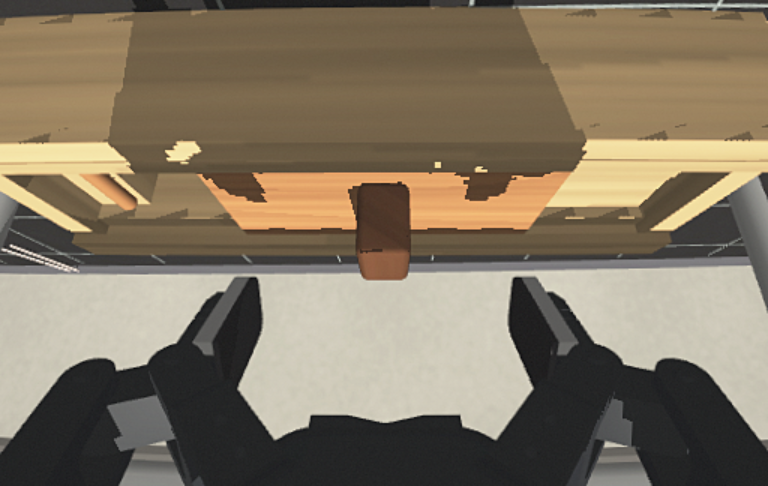

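The open fingers (pads at x≈245 and 525 in the crop) sit symmetrically about the block (x≈384), so I can finish the approach and close.

inch_along:
  rows:
    - [[0.4, 0, 1.2, 0, 0, 0], [0.6, 0, 2.5, 0, 0, 0], [0.6, 0, 2.5, 0, 0, 0]]

```text
time_s: 2.9
tool_pos: [653.4, 57.2, 72.3]
ee_rot: [[-0.702, 0.048, 0.711], [0.034, 0.999, -0.035], [-0.711, -0.0, -0.703]]
contact_force: [-0.3, -0.6, -0.4]
finger_gap: 85.1
gripper_force: 0.0
```

inch_along:
  rows:
    - [[0, 0, 0, 0, 0, 0], [0, 0, 0, 0, 0, 0], [0, 0, 0, 0, 0, 0], [0, 0, 0, 0, 0, 0], [0, 0, 0, 0, 0, 0]]
  aperture: 10
  squeeze: 40

```text
time_s: 3.4
tool_pos: [653.0, 57.0, 71.9]
ee_rot: [[-0.702, 0.049, 0.71], [0.034, 0.999, -0.034], [-0.711, 0.0, -0.703]]
contact_force: [-2.0, -0.0, 2.2]
finger_gap: 19.1
gripper_force: 39.6
```

inch_along:
  rows:
    - [[0, 0, 0, 0, 0, 0], [0, 0, 0, 0, 0, 0]]

```text
time_s: 3.6
tool_pos: [653.1, 57.0, 71.9]
ee_rot: [[-0.702, 0.049, 0.71], [0.034, 0.999, -0.034], [-0.711, 0.0, -0.703]]
contact_force: [-4.5, 0.7, 5.0]
finger_gap: 19.1
gripper_force: 40.1
```

To row units: -40 mm is -4, -32 mm is -3.2.

inch_along:
  rows:
    - [[0, -0.8, 0, 0, 0, 0], [0, -1.6, 0, 0, 0, 0], [0, -2.4, 0, 0, 0, 0], [0, -3.2, 0, 0, 0, 0], [0, -4, 0, 0, 0, 0]]
  squeeze: 60

```text
time_s: 4.1
tool_pos: [651.5, 18.1, 71.9]
ee_rot: [[-0.702, 0.046, 0.71], [0.033, 0.999, -0.032], [-0.711, 0.001, -0.703]]
contact_force: [0.5, 1.8, 2.8]
finger_gap: 18.9
gripper_force: 59.4
```

inch_along:
  rows:
    - [[0, -0.6, 0, 0, 0, 0], [0, -1.2, 0, 0, 0, 0], [0, -1.8, 0, 0, 0, 0], [0, -2, 0, 0, 0, 0]]

```text
time_s: 4.5
tool_pos: [650.5, -2.7, 72.0]
ee_rot: [[-0.702, 0.048, 0.71], [0.034, 0.999, -0.034], [-0.711, 0.0, -0.703]]
contact_force: [0.0, 2.4, 2.5]
finger_gap: 18.9
gripper_force: 59.4
```

To row units: -6 mm is -0.6, -11 mm is -1.1.

inch_along:
  rows:
    - [[0, -0.3, 0, 0, 0, 0], [0, -0.6, 0, 0, 0, 0], [0, -0.9, 0, 0, 0, 0], [0, -1.1, 0, 0, 0, 0]]
  squeeze: 80

```text
time_s: 4.9
tool_pos: [650.0, -11.8, 71.9]
ee_rot: [[-0.703, 0.045, 0.71], [0.032, 0.999, -0.031], [-0.711, 0.001, -0.703]]
contact_force: [1.1, 5.2, 5.5]
finger_gap: 18.3
gripper_force: 78.7
```

inch_along:
  rows:
    - [[0, -0.2, 0, 0, 0, 0], [0, -0.4, 0, 0, 0, 0], [0, -0.6, 0, 0, 0, 0]]

```text
time_s: 5.2
tool_pos: [649.6, -19.9, 71.9]
ee_rot: [[-0.702, 0.048, 0.71], [0.034, 0.999, -0.034], [-0.711, 0.0, -0.703]]
contact_force: [-0.3, 7.1, 6.8]
finger_gap: 18.1
gripper_force: 78.9
```

To row units: -3 mm is -0.3, -2 mm is -0.2.

inch_along:
  rows:
    - [[0, -0.2, 0, 0, 0, 0], [0, -0.3, 0, 0, 0, 0], [0, -0.3, 0, 0, 0, 0]]

```text
time_s: 5.5
tool_pos: [649.4, -20.0, 71.9]
ee_rot: [[-0.703, 0.044, 0.71], [0.031, 0.999, -0.03], [-0.711, 0.001, -0.703]]
contact_force: [-0.3, 9.2, 7.0]
finger_gap: 18.3
gripper_force: 79.0
```

inch_along:
  rows:
    - [[0, -0.1, 0, 0, 0, 0], [0, -0.2, 0, 0, 0, 0], [0, -0.2, 0, 0, 0, 0]]

```text
time_s: 5.8
tool_pos: [649.2, -20.1, 71.9]
ee_rot: [[-0.703, 0.041, 0.71], [0.03, 0.999, -0.028], [-0.71, 0.002, -0.704]]
contact_force: [-2.4, 11.1, 8.5]
finger_gap: 18.4
gripper_force: 79.3
```

```bash
python3 snap.py w4
```

Run:
```python
import cv2
cv2.imwrite("pics/w4z.png",cv2.resize(cv2.imread("pics/w4.png")[60:260],None,fx=1.5,fy=2))
```

```text
(no output)
```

View pics/w4z.png

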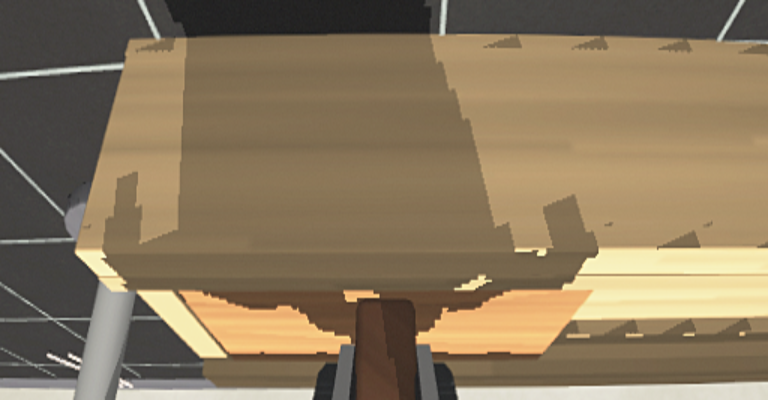

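The lid's leading edge appears to meet the end wall at (225,355). I'll press harder to make sure it's the wall and not the ridge.

To row units: -12 mm is -1.2, -6 mm is -0.6.

inch_along:
  rows:
    - [[0, -0.3, 0, 0, 0, 0], [0, -0.6, 0, 0, 0, 0], [0, -0.9, 0, 0, 0, 0], [0, -1.2, 0, 0, 0, 0], [0, -1.2, 0, 0, 0, 0]]
  squeeze: 100

```text
time_s: 6.4
tool_pos: [648.9, -20.5, 72.3]
ee_rot: [[-0.705, 0.024, 0.709], [0.022, 1.0, -0.012], [-0.709, 0.007, -0.706]]
contact_force: [-3.4, 34.3, 12.7]
finger_gap: 18.0
gripper_force: 98.2
```

Run:
```python
from h import *
import pickle
m=pickle.load(open("w4.pkl","rb"))
np.set_printoptions(precision=1,suppress=True)
f=lambda u,v:(u/1.5,60+v/2)
print("lid lead/trail far corner",plane(m,[f(225,355),f(543,355)],52)); print("box corner",plane(m,[f(77,251)],58.5))
print(delta([0,0,0],np.eye(3))[0])
```

```text
lid lead/trail far corner [[683.3 -94.1  52. ]
 [689.5  49.3  52. ]]
box corner [[592.  -98.5  58.5]]
[ 509.3    4.4 -409. ]
```

34 N with no further travel, so the lid is home. I'll unload the push, open, and retreat along the tool axis.

inch_along:
  rows:
    - [[0, 0.4, 0, 0, 0, 0], [0, 0.8, 0, 0, 0, 0], [0, 1.1, 0, 0, 0, 0], [0, 1.2, 0, 0, 0, 0]]
  squeeze: 40

```text
time_s: 6.8
tool_pos: [649.1, -20.1, 72.0]
ee_rot: [[-0.703, 0.041, 0.71], [0.03, 0.999, -0.028], [-0.711, 0.001, -0.704]]
contact_force: [-3.6, 8.7, 9.2]
finger_gap: 18.0
gripper_force: 98.0
```

inch_along:
  rows:
    - [[0, 0, 0, 0, 0, 0], [0, 0, 0, 0, 0, 0], [0, 0, 0, 0, 0, 0], [0, 0, 0, 0, 0, 0], [0, 0, 0, 0, 0, 0]]
  aperture: 60

```text
time_s: 7.3
tool_pos: [648.4, -26.0, 70.7]
ee_rot: [[-0.704, 0.05, 0.709], [0.035, 0.999, -0.036], [-0.71, -0.0, -0.704]]
contact_force: [0.4, -0.8, 0.6]
finger_gap: 60.2
gripper_force: 0.0
```

inch_along:
  rows:
    - [[0, 0, 0, 0, 0, 0], [0, 0, 0, 0, 0, 0]]

```text
time_s: 7.5
tool_pos: [648.8, -25.3, 71.2]
ee_rot: [[-0.703, 0.049, 0.709], [0.035, 0.999, -0.035], [-0.71, 0.0, -0.704]]
contact_force: [0.4, 0.6, -0.2]
finger_gap: 59.9
gripper_force: 0.0
```

inch_along:
  rows:
    - [[0, 0.3, -2, 0, 0, 0], [0, 0.4, -4.5, 0, 0, 0], [0, 0.4, -7.5, 0, 0, 0], [0, 0.4, -10, 0, 0, 0], [0, 0.4, -10, 0, 0, 0]]

```text
time_s: 8.0
tool_pos: [605.1, -30.2, 121.0]
ee_rot: [[-0.697, 0.068, 0.714], [0.024, 0.997, -0.071], [-0.717, -0.032, -0.696]]
contact_force: [-0.3, -0.7, 0.4]
finger_gap: 60.1
gripper_force: 0.0
```

```bash
python3 snap.py w5
```

Run:
```python
import cv2
from h import *
w=cv2.imread("pics/w5.png")[60:384]; t=env.get_image("top")[80:280,80:440]
cv2.imwrite("pics/f.png",np.hstack([cv2.resize(w,(400,300)),cv2.resize(t,(400,300))]))
```

```text
(no output)
```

View pics/f.png

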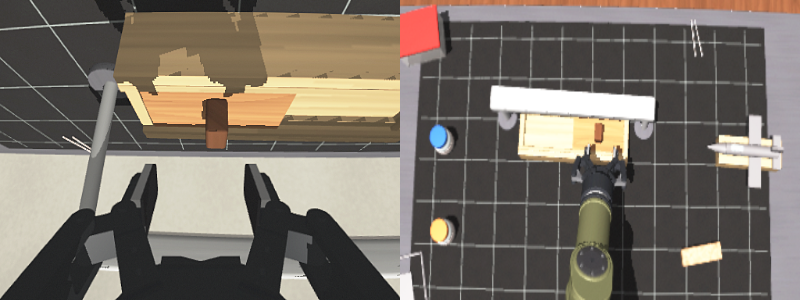

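The lid is shut against the left end wall, the fingers are clear of it, and the jars, sander and model are where they started. I'll let the arm settle, then hand in.

inch_along:
  rows:
    - [[0, 0, 0, 0, 0, 0], [0, 0, 0, 0, 0, 0], [0, 0, 0, 0, 0, 0]]

```text
time_s: 8.45
tool_pos: [605.5, -28.8, 120.1]
ee_rot: [[-0.697, 0.065, 0.714], [0.023, 0.997, -0.069], [-0.716, -0.032, -0.697]]
contact_force: [0.9, 0.6, -0.7]
finger_gap: 60.0
gripper_force: 0.0
```

```bash
python3 -c "
from workcell import env
print(env.hand_in())"
```

```text
the job is handed in; nothing more can be done
None
```

The lid is past the ridge and pressed home against the end wall (34 N gave no further travel), then released with the gripper clear; I saw no sign of touching the lamp or moving a bystander. I handed the job in at about 8.5 s, and the hand-in returned no verdict.

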